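# Lock the filter plates of a sterilisation container lid

### The job

The container lid lies upside down with its two perforated filter plates in place but not locked. With a fingertip set in the slot of each plate's black dial, turn the dial clockwise through its quarter turn as far as it goes, so that the slot lies along the lid's long side and both plates are locked, in either order. Only turn: do not lift the lid, keep it where it lies, and leave the instruments and vessels about it alone.

Things in the scene. Friction and masses are not known exactly. Their poses are not given: they have to be found in the camera images.
- lid: aluminium container lid lying upside down and loose on a flat 2 mm silicone bench mat like a shallow tray: 280 x 465 mm, floor 3 mm thick, rim walls 3 mm thick and 30 mm high, about 1.4 kg complete. Origin at the centre of its underside; y along its long side, x across it, z up. The plates' centres lie at y = +110 mm (left) and y = -110 mm (right), x = 0
- slot_left (a point): centre of the slot floor of the left dial, on its turning axis; turns with it: x along the slot, z up. Dial: black round head, 100 mm across at the foot, 86 on top, sloping flanks; a straight slot 32 mm wide, 14 deep, open at both ends, crosses it through the centre between two half-moon lobes. Slot floor 16 mm above the lid's underside unlocked, 12 locked; lobe tops 14 mm higher
- slot_right (a point): centre of the slot floor of the right dial, on its turning axis; turns with it: x along the slot, z up. Dial: black round head, 100 mm across at the foot, 86 on top, sloping flanks; a straight slot 32 mm wide, 14 deep, open at both ends, crosses it through the centre between two half-moon lobes. Slot floor 16 mm above the lid's underside unlocked, 12 locked; lobe tops 14 mm higher
- cam_left (a joint): turn of the left dial (at the lid's +y end). 0 = unlocked, slot across the lid (lid's x); grows as the dial turns CLOCKWISE seen from above; 1.571 = locked, slot along the lid's long side (lid's y), at a rigid stop. Stays where it is left; takes about 0.1 N m to turn. Starts between 0 and 0.4
- cam_right (a joint): turn of the right dial (at the lid's -y end). 0 = unlocked, slot across the lid (lid's x); grows as the dial turns CLOCKWISE seen from above; 1.571 = locked, slot along the lid's long side (lid's y), at a rigid stop. Stays where it is left; takes about 0.1 N m to turn. Starts between 0 and 0.4
- plate_left (a joint): how far the left filter plate (perforated steel disc, 190 mm across, 3 thick) is drawn down: 0 = 4 mm proud on its seal, 0.004 = home. Its dial draws it down in proportion to the turn; it is not pressed by itself. As it locks, wings under the dial swing beneath two steel hooks (58 to 72 mm from the axis, 18.5 mm above the lid's underside)
- plate_right (a joint): how far the right filter plate (perforated steel disc, 190 mm across, 3 thick) is drawn down: 0 = 4 mm proud on its seal, 0.004 = home. Its dial draws it down in proportion to the turn; it is not pressed by itself. As it locks, wings under the dial swing beneath two steel hooks (58 to 72 mm from the axis, 18.5 mm above the lid's underside)
- tweezers: bystander: steel tweezers 120 mm long, lying in the lid along its far long wall; leave alone. Origin under its middle
- gallipot: bystander: small steel bowl, 50 mm across and 32 mm high, standing in a near corner of the lid; leave alone. Origin at the centre of its underside
- oil_bottle: bystander: white oil bottle, 30 mm across and 60 mm high, standing in a far corner of the lid; leave alone. Origin at the centre of its underside
- nippers: bystander: steel nail nippers 130 mm long, lying on the paper towel to the right of the lid; leave alone. Origin under its middle
- scalpel_a: bystander: steel scalpel handle 120 mm long, lying on the paper towel; leave alone
- scalpel_b: bystander: a second scalpel handle, the same; leave alone
- spatula: bystander: flat steel spatula 150 mm long, lying on the paper towel; leave alone
- jug: bystander: plastic measuring jug, 100 mm across and 130 mm high, standing on the table to the right of the robot, nearer than the lid; leave alone. Origin at the centre of its underside

How it is judged:
At the end, for the whole second after the job is handed in: Both dials are turned to within 8 degrees of their stop (over 1.43 of 1.571 rad) and both plates are drawn home (3.4 mm or more of 4 mm), with the lid at rest and flat on its mat (value of joint each of cam_left, cam_right above 1.43 rad and value of joint each of plate_left, plate_right above 0.0034 m and height (world z) of lid below 0.008 m and angle between lid's own z axis and vertical below 0.03 rad and linear speed of lid below 0.02 m/s); the robot touches nothing.
It fails at once if the lid is lifted or tipped (12 mm or 0.08 rad) (height (world z) of lid above 0.014 m or angle between lid's own z axis and vertical above 0.08 rad).
It fails at once if the lid is shoved or swung over the mat (either dial's centre moves more than 40 mm) (distance of any of slot_left, slot_right from where it was at the start of the episode above 0.04 m).
It fails at once if an instrument or vessel standing about is moved more than 40 mm (distance of any of tweezers, gallipot, oil_bottle, nippers, scalpel_a, scalpel_b, spatula, jug from where it was at the start of the episode above 0.04 m).
It also fails if it takes over 58 s, if anything falls off the work surface, if the arm or the gripper's body presses on something with over 40 N, if the wrist force passes 120 N, or if a joint passes its speed limit or range.

### The arm

A 6-joint arm with a two-finger parallel gripper is mounted at the origin on the work surface. World frame = base frame: x ahead of the robot, y to its left, z up, the work surface at z = 0. Lengths are in m, angles in rad, forces in N, time in s.
With the tool pointing down it reaches from about 0.375 to 0.75 m from the base axis. Payload 9 kg.
Tool frame: the origin (TCP) lies at the very end of the fingers, on their centre line; the grasp point (between the pads) lies 19 mm behind it (ctrl.grasp_offset is the distance from the TCP to the grasp point, in m); z points along the fingers, y is the direction in which the jaws open and shut (so a half turn about z gives the same grasp; the last joint's range is limited). The gripper opens to 85 mm and grips with 20 to 120 N. Pads are 22 mm wide; open, the fingers measure 114 mm over their backs; the gripper's body (76 mm by 85 mm) begins 54 mm behind the grasp point. The pads swing forward as they close: fully open they stand 13 mm farther back than shut.
Start: joints at [-1.45, 0.104, 0.097, 1.564, 0, 1.353], TCP at [0.199, -0.566, 0.231] pointing down, gripper open.
Joint ranges: [-2.99, 2.99], [-0.84, 1.86], [-1.1, 1.16], [-1.84, 2.11], [-1.51, 1.56], [-3.14, 3.14]. Speed limits (rad/s): [2.22, 2.22, 2.57, 3.14, 3.14, 3.14].

### API

Orientations are given as a unit quaternion [x, y, z, w].
In Python, from cell import ctrl gives the robot as it stands.
- The arm moves only by the tool send_rows, never from a script. Its argument "increments" is a list of rows, each an object of numbers: "dx", "dy", "dz": the shift along the tool's x, y, z in mm; "ax", "ay", "az": the turn, a rotation vector about the tool's x, y, z in degrees. In form: [{"dx": .., "dy": .., "dz": .., "ax": .., "ay": .., "az": ..}, ...]. A call has exactly 8 rows; each row is the pose to reach, as a shift and turn from the pose commanded when the call began, along the tool's axes at that moment; what a row does not reach only later rows make up. A row lasts 1/10 s, in which the tool goes at most 50 mm and 8.59 degrees, less where a joint would pass 70% of its speed; a pose out of reach is approached as far as the arm can. A call with a gripper value outside its range is refused whole. "hand" is the closure, from -1 (fully open) to 1 (shut), set as the call begins (left out, the last holds). The fingers move at their own pace and stop on an object; the grip force is fixed at half the most. Time passes only in rows, so rows that repeat a pose let the fingers close, or fill a call up. It gives the time, the measured TCP pose, the force and the opening at its end, in the units of the state.
- ctrl.state(): the state, without advancing time (a new reading comes with each control period).
- ctrl.capture(name): name is "scene" or "top"; returns the picture (480x640x3 uint8, red, green, blue); there is no depth.
- ctrl.get_calibration(name): a dict with "fx", "fy", "cx", "cy" (pixels), "view" (4x4, takes a point from world to camera coordinates). Camera axes: x right, y down, z forward; pixel columns grow to the right and rows downward; lengths in m; the calibration is good to about 2 mm. A picture is of the moment at which its call begins. get_calibration takes no time and is no camera call.
- ctrl.close_job(): hands the job in, once; it reports no verdict.
The state is a dict: "t": time; "qpos": joint angles; "joint_vel": joint speeds; "joint_efforts": joint torques, N m; "tcp_pos": TCP position; "eef_rot": TCP orientation; "contact_force": force on the tool from outside, world axes, zero at the start; "torque": the same for the moment, N m; "grip_width": finger opening in m.
Only numpy, scipy, OpenCV 4.12 (cv2) and the standard library are available. Lean on these libraries where they do the work, as an engineer would, in place of code of your own. Each camera call takes 0.05 s, during which the arm holds its last target. There are 200 camera calls.

## Working session

There is one attempt and no reset: what is moved stays moved. The work goes in short steps, Python scripts to look and compute and a tool call to move; the robot and the scene stay as the last step left them, time stands still between calls to the robot, and variables do not carry over. Pictures are saved under pics/ and viewed, about 8 in all and at most 12, crops included, and the job is handed in when it is done.

Besides the shell and the picture viewer there is one more tool, called as name(argument=value, ...), one argument or row to a line, values as JSON. send_rows: Moves the arm, as the interface text tells. Its arguments: {"type":"object","properties":{"increments":{"type":"array","items":{"type":"object","properties":{"dx":{"type":"number"},"dy":{"type":"number"},"dz":{"type":"number"},"ax":{"type":"number"},"ay":{"type":"number"},"az":{"type":"number"}}}},"hand":{"type":"number"}},"required":["increments"]}

```bash
ls; mkdir -p pics; python3 - <<'E'
from cell import ctrl
import cv2,numpy as np
s=ctrl.state();print({k:np.round(v,3).tolist() for k,v in s.items()})
for n in("top","scene"):
    cv2.imwrite(f"pics/{n}0.png",ctrl.capture(n)[:,:,::-1])
    c=ctrl.get_calibration(n);print(n,c["fx"],c["fy"],c["cx"],c["cy"],np.round(c["view"],3).tolist())
E
```

```text
pics
{'t': 0.0, 'qpos': [-1.45, 0.105, 0.096, 1.564, 0.0, 1.353], 'joint_vel': [0.001, 0.001, -0.001, 0.001, 0.002, 0.0], 'joint_efforts': [0.001, -55.693, 50.365, 0.017, -0.0, -0.0], 'tcp_pos': [0.199, -0.566, 0.231], 'eef_rot': [0.986, 0.169, 0.0, -0.001], 'contact_force': [-0.04, -0.122, -0.063], 'torque': [0.011, 0.022, 0.021], 'grip_width': 0.085}
top 472.64592043442053 472.64592043442053 325.0179621075346 243.1594463095018 [[0.018, -1.0, 0.025, -0.099], [-0.987, -0.022, -0.158, 0.545], [0.159, -0.022, -0.987, 0.888], [0.0, 0.0, 0.0, 1.0]]
scene 534.9383314498658 534.9383314498658 323.6407230896452 235.7765343697664 [[0.869, 0.494, 0.021, -0.443], [0.265, -0.43, -0.863, -0.114], [-0.417, 0.756, -0.504, 1.376], [0.0, 0.0, 0.0, 1.0]]
```

View pics/top0.png

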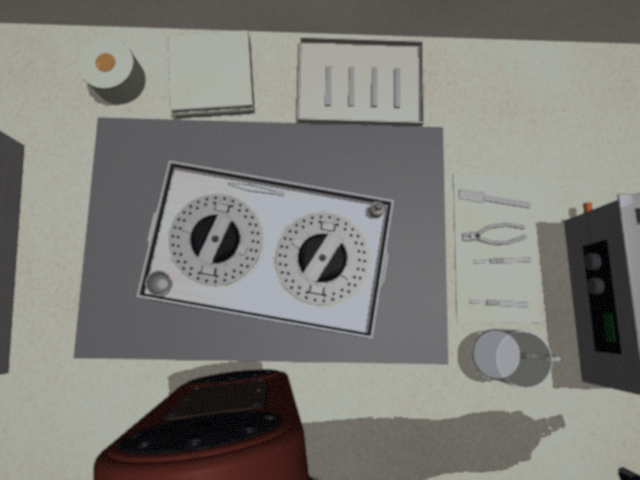

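View pics/scene0.png

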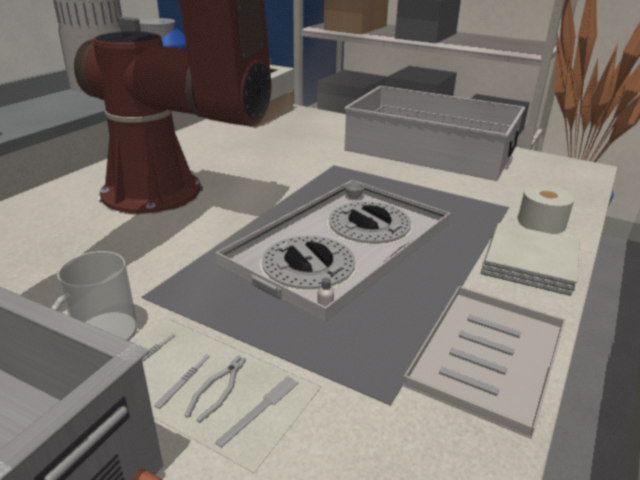

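The top view shows the lid turned about 10°, with the dials at about (214,240) and (322,258). Both slots run from lower left to upper right. I'll measure the two dials next.

```bash
cat > m.py <<'E'
from cell import ctrl
import cv2,numpy as np
def ray(n,p,z):
    c=ctrl.get_calibration(n);V=np.array(c["view"]);R,t=V[:3,:3],V[:3,3]
    d=R.T@np.array([(p[0]-c["cx"])/c["fx"],(p[1]-c["cy"])/c["fy"],1]);o=-R.T@t
    return (o+d*(z-o[2])/d[2])[:2]
def dials(n,img,rois,zt=0.028):
    """lobes = two biggest dark blobs in each roi; centre by fitted circle, slot angle normal to lobe line"""
    g=img.max(2);out=[]
    for x,y,r in rois:
        m=np.zeros_like(g);cv2.circle(m,(x,y),r,255,-1)
        m[g>60]=0
        m=cv2.morphologyEx(m,cv2.MORPH_OPEN,np.ones((3,3),np.uint8))
        k,l,st,ce=cv2.connectedComponentsWithStats(m)
        b=sorted(range(1,k),key=lambda i:-st[i,4])[:2]
        P=[ray(n,ce[i],zt) for i in b]
        ys,xs=np.nonzero(np.isin(l,b));W=np.array([ray(n,p,zt) for p in zip(xs,ys)],np.float32)
        c,rad=cv2.minEnclosingCircle(W)
        d=P[1]-P[0];a=(np.degrees(np.arctan2(d[1],d[0]))+90)%180
        out.append((np.array(c),rad,a,st[b,4],(P[0]+P[1])/2))
    return out
def show(img,rois,n="top"):
    r=dials(n,img,rois)
    for c,rad,a,s,mid in r: print("centre",c.round(4),"mid",mid.round(4),"rad",round(rad,4),"slot deg",round(a,1),s)
    d=r[0][0]-r[1][0];la=np.degrees(np.arctan2(d[1],d[0]))%180
    print("lid long dir deg",la.round(1),"dist",np.linalg.norm(d).round(4),"to go cw",[round((q[2]-la)%180,1) for q in r])
E
python3 - <<'E'
from m import *
show(cv2.imread("pics/top0.png"),[(214,240,29),(322,258,29)])
E
```

```text
centre [0.5537 0.1332] mid [0.5537 0.1337] rad 0.0481 slot deg 158.0 [539 484]
centre [ 0.5204 -0.0826] mid [ 0.5205 -0.0821] rad 0.0474 slot deg 149.0 [471 444]
lid long dir deg 81.2 dist 0.2183 to go cw [np.float64(76.8), np.float64(67.8)]
```

send_rows(
  hand=0,
  increments=[
    {"dx":14.5,"dy":-10.9,"az":-6.9},
    {"dx":29,"dy":-21.8,"az":-13.8},
    {"dx":43.5,"dy":-32.7,"az":-20.7},
    {"dx":58,"dy":-43.6,"az":-27.5},
    {"dx":72.5,"dy":-54.5,"az":-34.4},
    {"dx":87,"dy":-65.4,"az":-41.3},
    {"dx":101.5,"dy":-76.3,"az":-48.1},
    {"dx":116,"dy":-87.3,"az":-55},
  ],
)

```text
invalid input at $.increments[0]: expected keys dx, dy, dz, ax, ay, az
```

send_rows(
  hand=0,
  increments=[
    {"dx":14.5,"dy":-10.9,"dz":0,"ax":0,"ay":0,"az":-6.9},
    {"dx":29,"dy":-21.8,"dz":0,"ax":0,"ay":0,"az":-13.8},
    {"dx":43.5,"dy":-32.7,"dz":0,"ax":0,"ay":0,"az":-20.7},
    {"dx":58,"dy":-43.6,"dz":0,"ax":0,"ay":0,"az":-27.5},
    {"dx":72.5,"dy":-54.5,"dz":0,"ax":0,"ay":0,"az":-34.4},
    {"dx":87,"dy":-65.4,"dz":0,"ax":0,"ay":0,"az":-41.3},
    {"dx":101.5,"dy":-76.3,"dz":0,"ax":0,"ay":0,"az":-48.1},
    {"dx":116,"dy":-87.3,"dz":0,"ax":0,"ay":0,"az":-55},
  ],
)

```text
t: 0.9
tcp_pos: [0.2801, -0.4442, 0.2309]
eef_rot: [0.795, 0.607, 0.0, -0.0]
contact_force: [0.7, -0.2, -0.3]
grip_width: 0.0428
```

send_rows(
  increments=[
    {"dx":17.2,"dy":5.6,"dz":0,"ax":0,"ay":0,"az":-6.9},
    {"dx":34.5,"dy":11.3,"dz":0,"ax":0,"ay":0,"az":-13.8},
    {"dx":51.7,"dy":17,"dz":0,"ax":0,"ay":0,"az":-20.7},
    {"dx":69,"dy":22.6,"dz":0,"ax":0,"ay":0,"az":-27.5},
    {"dx":86.2,"dy":28.2,"dz":0,"ax":0,"ay":0,"az":-34.4},
    {"dx":103.5,"dy":33.9,"dz":0,"ax":0,"ay":0,"az":-41.3},
    {"dx":120.7,"dy":39.5,"dz":0,"ax":0,"ay":0,"az":-48.1},
    {"dx":138,"dy":45,"dz":0,"ax":0,"ay":0,"az":-55},
  ],
)

```text
t: 1.7
tcp_pos: [0.3605, -0.3234, 0.231]
eef_rot: [0.425, 0.905, 0.0, -0.0]
contact_force: [0.8, -0.2, 0.0]
grip_width: 0.0425
```

send_rows(
  increments=[
    {"dx":5.3,"dy":17.4,"dz":0,"ax":0,"ay":0,"az":-6.9},
    {"dx":10.6,"dy":34.8,"dz":0,"ax":0,"ay":0,"az":-13.8},
    {"dx":15.8,"dy":52.1,"dz":0,"ax":0,"ay":0,"az":-20.7},
    {"dx":21,"dy":69.5,"dz":0,"ax":0,"ay":0,"az":-27.5},
    {"dx":26.4,"dy":86.9,"dz":0,"ax":0,"ay":0,"az":-34.4},
    {"dx":31.7,"dy":104.2,"dz":0,"ax":0,"ay":0,"az":-41.3},
    {"dx":37,"dy":121.6,"dz":0,"ax":0,"ay":0,"az":-48.1},
    {"dx":42.2,"dy":139,"dz":0,"ax":0,"ay":0,"az":-55},
  ],
)

```text
t: 2.5
tcp_pos: [0.4411, -0.2026, 0.231]
eef_rot: [-0.041, 0.999, 0.0, -0.0]
contact_force: [0.9, -1.1, 0.9]
grip_width: 0.0425
```

send_rows(
  increments=[
    {"dx":-11.2,"dy":14.3,"dz":0,"ax":0,"ay":0,"az":-6.9},
    {"dx":-22.4,"dy":28.6,"dz":0,"ax":0,"ay":0,"az":-13.8},
    {"dx":-33.6,"dy":42.9,"dz":0,"ax":0,"ay":0,"az":-20.7},
    {"dx":-44.8,"dy":57.2,"dz":0,"ax":0,"ay":0,"az":-27.5},
    {"dx":-56,"dy":71.5,"dz":0,"ax":0,"ay":0,"az":-34.4},
    {"dx":-67.2,"dy":85.8,"dz":0,"ax":0,"ay":0,"az":-41.3},
    {"dx":-78.4,"dy":100,"dz":0,"ax":0,"ay":0,"az":-48.1},
    {"dx":-89.6,"dy":114.3,"dz":0,"ax":0,"ay":0,"az":-55},
  ],
)

```text
t: 3.3
tcp_pos: [0.5216, -0.0818, 0.2309]
eef_rot: [-0.498, 0.867, 0.0, -0.0]
contact_force: [0.1, 0.6, 0.4]
grip_width: 0.0429
```

```bash
cat >> m.py <<'E'
def goto(x,y,psi):
    s=ctrl.state();q=s["eef_rot"];p=s["tcp_pos"]
    from scipy.spatial.transform import Rotation as Ro
    R=Ro.from_quat(q).as_matrix();cur=np.degrees(np.arctan2(R[1,1],R[0,1]))
    d=R.T@np.array([x-p[0],y-p[1],0])*1000
    print("t",s["t"],"tcp",np.round(p,4),"psi",round(cur,1),"q6deg",np.degrees(s["qpos"][5]).round(),"tilt z",R[:,2].round(3),"\n-> dx dy",d.round(1),"az",round((cur-psi+180)%360-180,1),"F",np.round(s["contact_force"],1),"T",np.round(s["torque"],2))
E
python3 - <<'E'
from m import *
goto(.5204,-.0826,149)
cv2.imwrite("pics/s1.png",ctrl.capture("scene")[130:370,180:500,::-1].repeat(2,0).repeat(2,1))
E
```

```text
t 3.3 tcp [ 0.5216 -0.0818  0.2309] psi 149.7 q6deg -83.0 tilt z [-0.001  0.    -1.   ] 
-> dx dy [1.3 0.6 0. ] az 0.7 F [0.1 0.6 0.4] T [-0.04 -0.04  0.02]
```

View pics/s1.png

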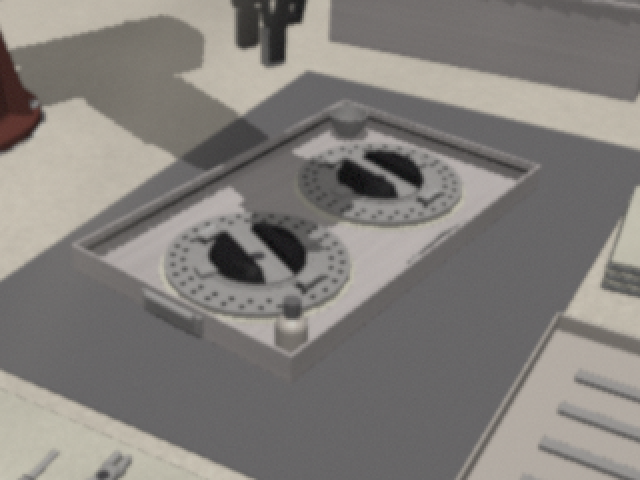

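The crop shows the open fingers high above the lid, with the right dial's slot clear between its lobes at (258,255). I'll go down to about 60 mm and look again from there.

send_rows(
  increments=[
    {"dx":1,"dy":0.6,"dz":20,"ax":0,"ay":0,"az":0.7},
    {"dx":1.3,"dy":0.6,"dz":50,"ax":0,"ay":0,"az":0.7},
    {"dx":1.3,"dy":0.6,"dz":80,"ax":0,"ay":0,"az":0.7},
    {"dx":1.3,"dy":0.6,"dz":110,"ax":0,"ay":0,"az":0.7},
    {"dx":1.3,"dy":0.6,"dz":140,"ax":0,"ay":0,"az":0.7},
    {"dx":1.3,"dy":0.6,"dz":160,"ax":0,"ay":0,"az":0.7},
    {"dx":1.3,"dy":0.6,"dz":181,"ax":0,"ay":0,"az":0.7},
    {"dx":1.3,"dy":0.6,"dz":181,"ax":0,"ay":0,"az":0.7},
  ],
)

```text
t: 4.15
tcp_pos: [0.5178, -0.0825, 0.0471]
eef_rot: [-0.49, 0.872, 0.002, -0.002]
contact_force: [-0.5, -0.6, -0.1]
grip_width: 0.0428
```

```bash
python3 - <<'E'
from m import *
goto(.5204,-.0826,149)
cv2.imwrite("pics/s2.png",cv2.resize(ctrl.capture("scene")[180:330,200:400,::-1],None,fx=4,fy=4,interpolation=2))
E
```

```text
t 4.15 tcp [ 0.5178 -0.0825  0.0471] psi 148.7 q6deg -82.0 tilt z [-0.005  0.002 -1.   ] 
-> dx dy [-1.3 -2.2 -0. ] az -0.3 F [-0.5 -0.6 -0.1] T [0.1  0.05 0.  ]
```

View pics/s2.png

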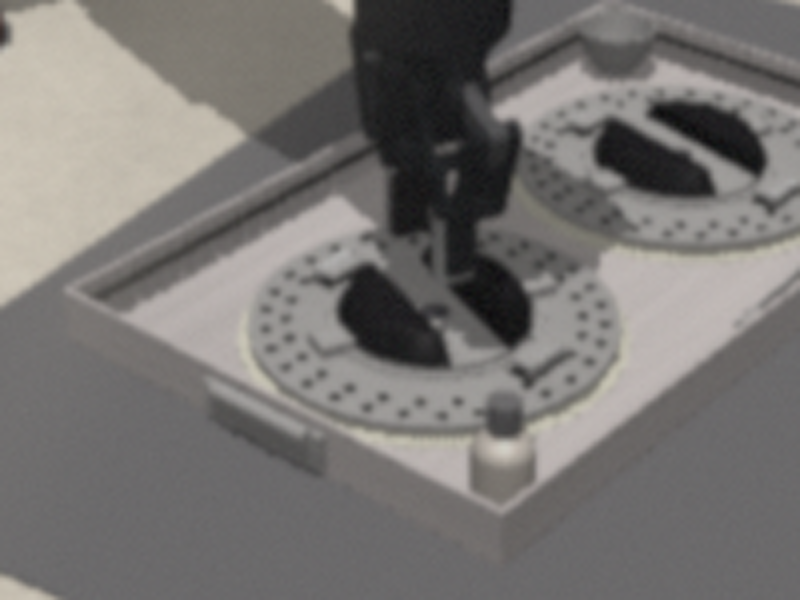

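The fingers stand over the slot of the right dial, with the tips at (405,230) and (455,275) and lined up with it. Next I'll ease down into the slot.

send_rows(
  increments=[
    {"dx":0,"dy":0,"dz":0,"ax":0,"ay":0,"az":0},
    {"dx":0,"dy":0,"dz":3,"ax":0,"ay":0,"az":0},
    {"dx":0,"dy":0,"dz":7,"ax":0,"ay":0,"az":0},
    {"dx":0,"dy":0,"dz":11,"ax":0,"ay":0,"az":0},
    {"dx":0,"dy":0,"dz":15,"ax":0,"ay":0,"az":0},
    {"dx":0,"dy":0,"dz":19,"ax":0,"ay":0,"az":0},
    {"dx":0,"dy":0,"dz":22,"ax":0,"ay":0,"az":0},
    {"dx":0,"dy":0,"dz":22,"ax":0,"ay":0,"az":0},
  ],
)

```text
t: 5.0
tcp_pos: [0.5198, -0.0832, 0.0277]
eef_rot: [-0.49, 0.872, 0.0, -0.0]
contact_force: [1.0, 0.0, -0.6]
grip_width: 0.0429
```

```bash
python3 - <<'E'
from m import *
goto(.5204,-.0826,149)
E
```

```text
t 5.0 tcp [ 0.5198 -0.0832  0.0277] psi 148.7 q6deg -82.0 tilt z [-0.001  0.    -1.   ] 
-> dx dy [-0.8 -0.2 -0. ] az -0.3 F [ 1.   0.  -0.6] T [0.   0.03 0.06]
```

send_rows(
  increments=[
    {"dx":0,"dy":0,"dz":1,"ax":0,"ay":0,"az":0},
    {"dx":0,"dy":0,"dz":2,"ax":0,"ay":0,"az":0},
    {"dx":0,"dy":0,"dz":3,"ax":0,"ay":0,"az":0},
    {"dx":0,"dy":0,"dz":4,"ax":0,"ay":0,"az":0},
    {"dx":0,"dy":0,"dz":5,"ax":0,"ay":0,"az":0},
    {"dx":0,"dy":0,"dz":6,"ax":0,"ay":0,"az":0},
    {"dx":0,"dy":0,"dz":7,"ax":0,"ay":0,"az":0},
    {"dx":0,"dy":0,"dz":7,"ax":0,"ay":0,"az":0},
  ],
)

```text
t: 5.8
tcp_pos: [0.5201, -0.0832, 0.0211]
eef_rot: [-0.49, 0.872, 0.0, -0.0]
contact_force: [-0.8, 0.7, -0.6]
grip_width: 0.043
```

```bash
python3 - <<'E'
from m import *
goto(.5204,-.0826,149)
cv2.imwrite("pics/s3.png",cv2.resize(ctrl.capture("scene")[210:310,240:370,::-1],None,fx=5,fy=5,interpolation=2))
E
```

```text
t 5.8 tcp [ 0.5201 -0.0832  0.0211] psi 148.7 q6deg -82.0 tilt z [-0.  0. -1.] 
-> dx dy [-0.7  0.1 -0. ] az -0.3 F [-0.8  0.7 -0.6] T [0.01 0.05 0.02]
```

View pics/s3.png

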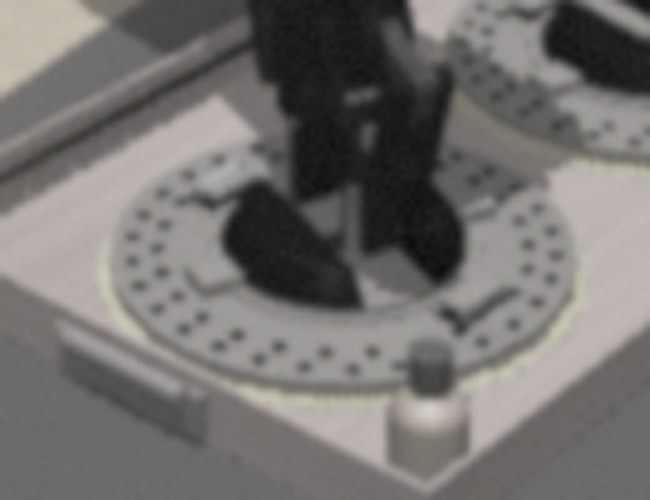

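The tips sit inside the slot, at about (320,190) and (375,245), and no force shows. I'll turn clockwise and go down slightly to follow the dial as it sinks.

send_rows(
  increments=[
    {"dx":0,"dy":0,"dz":0.5,"ax":0,"ay":0,"az":5},
    {"dx":0,"dy":0,"dz":0.5,"ax":0,"ay":0,"az":10},
    {"dx":0,"dy":0,"dz":1,"ax":0,"ay":0,"az":15},
    {"dx":0,"dy":0,"dz":1,"ax":0,"ay":0,"az":20},
    {"dx":0,"dy":0,"dz":1.5,"ax":0,"ay":0,"az":25},
    {"dx":0,"dy":0,"dz":1.5,"ax":0,"ay":0,"az":30},
    {"dx":0,"dy":0,"dz":2,"ax":0,"ay":0,"az":35},
    {"dx":0,"dy":0,"dz":2,"ax":0,"ay":0,"az":40},
  ],
)

```text
t: 6.65
tcp_pos: [0.521, -0.0829, 0.0196]
eef_rot: [-0.161, 0.987, 0.0, 0.001]
contact_force: [3.7, 2.6, -0.7]
grip_width: 0.0426
```

```bash
python3 - <<'E'
from m import *
goto(.5204,-.0826,81)
E
```

```text
t 6.65 tcp [ 0.521  -0.0829  0.0196] psi 108.5 q6deg -42.0 tilt z [ 0.002  0.001 -1.   ] 
-> dx dy [ 0.5  0.5 -0. ] az 27.5 F [ 3.7  2.6 -0.7] T [ 0.57 -0.76  0.05]
```

send_rows(
  increments=[
    {"dx":0,"dy":0,"dz":0.5,"ax":0,"ay":0,"az":5},
    {"dx":0,"dy":0,"dz":0.5,"ax":0,"ay":0,"az":10},
    {"dx":0,"dy":0,"dz":1,"ax":0,"ay":0,"az":15},
    {"dx":0,"dy":0,"dz":1,"ax":0,"ay":0,"az":20},
    {"dx":0,"dy":0,"dz":1.5,"ax":0,"ay":0,"az":24},
    {"dx":0,"dy":0,"dz":1.5,"ax":0,"ay":0,"az":28},
    {"dx":0,"dy":0,"dz":1.5,"ax":0,"ay":0,"az":31},
    {"dx":0,"dy":0,"dz":1.5,"ax":0,"ay":0,"az":33},
  ],
)

```text
t: 7.45
tcp_pos: [0.5216, -0.0829, 0.0182]
eef_rot: [0.125, 0.992, 0.001, 0.001]
contact_force: [6.4, 3.2, -2.3]
grip_width: 0.0427
```

```bash
python3 - <<'E'
from m import *
goto(.5204,-.0826,81)
E
```

```text
t 7.45 tcp [ 0.5216 -0.0829  0.0182] psi 75.6 q6deg -9.0 tilt z [ 0.003  0.001 -1.   ] 
-> dx dy [ 1.2 -0.  -0. ] az -5.4 F [ 6.4  3.2 -2.3] T [ 0.67 -1.35  0.12]
```

send_rows(
  increments=[
    {"dx":-0.5,"dy":0,"dz":0,"ax":0,"ay":0,"az":1},
    {"dx":-1,"dy":0,"dz":0,"ax":0,"ay":0,"az":2},
    {"dx":-1,"dy":0,"dz":0,"ax":0,"ay":0,"az":3},
    {"dx":-1,"dy":0,"dz":0,"ax":0,"ay":0,"az":3.5},
    {"dx":-1,"dy":0,"dz":0,"ax":0,"ay":0,"az":4},
    {"dx":-1,"dy":0,"dz":0,"ax":0,"ay":0,"az":4.5},
    {"dx":-1,"dy":0,"dz":0,"ax":0,"ay":0,"az":5},
    {"dx":-1,"dy":0,"dz":0,"ax":0,"ay":0,"az":5},
  ],
)

```text
t: 8.25
tcp_pos: [0.5218, -0.0831, 0.018]
eef_rot: [0.168, 0.986, 0.001, 0.001]
contact_force: [4.6, 4.4, -0.9]
grip_width: 0.043
```

```bash
python3 - <<'E'
from m import *
goto(.5204,-.0826,81)
E
```

```text
t 8.25 tcp [ 0.5218 -0.0831  0.018 ] psi 70.7 q6deg -4.0 tilt z [ 0.001  0.001 -1.   ] 
-> dx dy [ 1.5  0.  -0. ] az -10.3 F [ 4.6  4.4 -0.9] T [ 0.87 -0.93  0.08]
```

send_rows(
  increments=[
    {"dx":0,"dy":0,"dz":0,"ax":0,"ay":0,"az":1},
    {"dx":0,"dy":0,"dz":0,"ax":0,"ay":0,"az":2},
    {"dx":0,"dy":0,"dz":0,"ax":0,"ay":0,"az":3},
    {"dx":0,"dy":0,"dz":0,"ax":0,"ay":0,"az":3.5},
    {"dx":0,"dy":0,"dz":0,"ax":0,"ay":0,"az":4},
    {"dx":0,"dy":0,"dz":0,"ax":0,"ay":0,"az":4},
    {"dx":0,"dy":0,"dz":0,"ax":0,"ay":0,"az":4},
    {"dx":0,"dy":0,"dz":0,"ax":0,"ay":0,"az":4},
  ],
)

```text
t: 9.05
tcp_pos: [0.5215, -0.0832, 0.0179]
eef_rot: [0.201, 0.98, 0.0, 0.0]
contact_force: [4.3, 3.9, -0.9]
grip_width: 0.0429
```

```bash
python3 - <<'E'
from m import *
goto(.5204,-.0826,81)
cv2.imwrite("pics/s4.png",cv2.resize(ctrl.capture("scene")[210:310,240:370,::-1],None,fx=5,fy=5,interpolation=2))
E
```

```text
t 9.05 tcp [ 0.5215 -0.0832  0.0179] psi 66.8 q6deg -0.0 tilt z [ 0.001  0.    -1.   ] 
-> dx dy [ 1.2  0.2 -0. ] az -14.2 F [ 4.3  3.9 -0.9] T [ 0.8  -0.86  1.48]
```

View pics/s4.png

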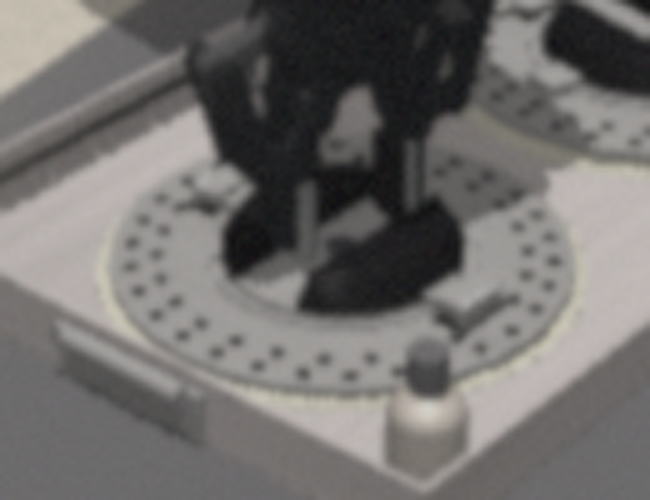

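Torque jumped to 1.5 N m, so the right dial is at its stop. In the picture the slot lies along the lid's long side and the lid has not moved. I'll back off to free the fingers and then lift straight up.

send_rows(
  increments=[
    {"dx":0,"dy":0,"dz":0,"ax":0,"ay":0,"az":-5},
    {"dx":0,"dy":0,"dz":0,"ax":0,"ay":0,"az":-10},
    {"dx":0,"dy":0,"dz":0,"ax":0,"ay":0,"az":-13},
    {"dx":0,"dy":0,"dz":-3,"ax":0,"ay":0,"az":-13},
    {"dx":0,"dy":0,"dz":-10,"ax":0,"ay":0,"az":-13},
    {"dx":0,"dy":0,"dz":-25,"ax":0,"ay":0,"az":-13},
    {"dx":0,"dy":0,"dz":-45,"ax":0,"ay":0,"az":-13},
    {"dx":0,"dy":0,"dz":-65,"ax":0,"ay":0,"az":-13},
  ],
)

```text
t: 9.9
tcp_pos: [0.5213, -0.0837, 0.0848]
eef_rot: [0.09, 0.996, -0.0, 0.0]
contact_force: [-1.0, -0.3, 0.3]
grip_width: 0.0427
```

```bash
python3 - <<'E'
from m import *
goto(.5537,.1332,158)
E
```

```text
t 9.9 tcp [ 0.5213 -0.0837  0.0848] psi 79.6 q6deg -13.0 tilt z [ 0.001 -0.001 -1.   ] 
-> dx dy [ 7.100e+00  2.192e+02 -1.000e-01] az -78.4 F [-1.  -0.3  0.3] T [-0.02  0.02  0.03]
```

send_rows(
  increments=[
    {"dx":0.5,"dy":15,"dz":0,"ax":0,"ay":0,"az":-7},
    {"dx":1.5,"dy":45,"dz":0,"ax":0,"ay":0,"az":-15},
    {"dx":2.5,"dy":80,"dz":0,"ax":0,"ay":0,"az":-23},
    {"dx":3.5,"dy":115,"dz":0,"ax":0,"ay":0,"az":-31},
    {"dx":4.5,"dy":150,"dz":0,"ax":0,"ay":0,"az":-39},
    {"dx":5.5,"dy":180,"dz":0,"ax":0,"ay":0,"az":-47},
    {"dx":6.5,"dy":205,"dz":0,"ax":0,"ay":0,"az":-54},
    {"dx":7.1,"dy":219,"dz":0,"ax":0,"ay":0,"az":-60},
  ],
)

```text
t: 10.7
tcp_pos: [0.5537, 0.135, 0.0843]
eef_rot: [-0.423, 0.906, -0.0, 0.001]
contact_force: [-1.1, -0.5, -0.7]
grip_width: 0.0424
```

send_rows(
  increments=[
    {"dx":0,"dy":0,"dz":5,"ax":0,"ay":0,"az":-6},
    {"dx":0,"dy":0,"dz":12,"ax":0,"ay":0,"az":-12},
    {"dx":0,"dy":0,"dz":20,"ax":0,"ay":0,"az":-18.4},
    {"dx":0,"dy":0,"dz":28,"ax":0,"ay":0,"az":-18.4},
    {"dx":0,"dy":0,"dz":34,"ax":0,"ay":0,"az":-18.4},
    {"dx":0,"dy":0,"dz":35,"ax":0,"ay":0,"az":-18.4},
    {"dx":0,"dy":0,"dz":35,"ax":0,"ay":0,"az":-18.4},
    {"dx":0,"dy":0,"dz":35,"ax":0,"ay":0,"az":-18.4},
  ],
)

```text
t: 11.5
tcp_pos: [0.5535, 0.1331, 0.0482]
eef_rot: [-0.56, 0.829, -0.0, 0.0]
contact_force: [-0.2, 0.3, 0.3]
grip_width: 0.0426
```

```bash
python3 - <<'E'
from m import *
goto(.5537,.1332,158)
cv2.imwrite("pics/s5.png",cv2.resize(ctrl.capture("scene")[170:290,280:440,::-1],None,fx=4,fy=4,interpolation=2))
E
```

```text
t 11.5 tcp [0.5535 0.1331 0.0482] psi 158.1 q6deg -68.0 tilt z [ 0. -0. -1.] 
-> dx dy [-0.1 -0.1  0. ] az 0.1 F [-0.2  0.3  0.3] T [-0.   -0.07 -0.01]
```

View pics/s5.png

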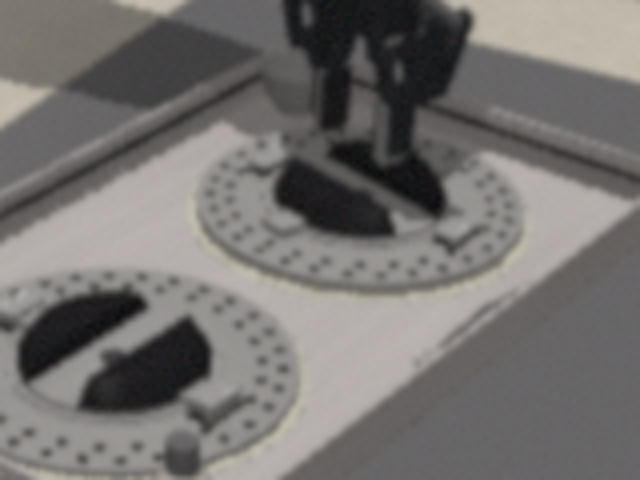

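The right dial, at about (115,350), now has its slot along the long side. The fingers, with tips at (335,135) and (395,160), stand over the left slot and are lined up with it. I'll go down 27 mm in one call and check the force.

send_rows(
  increments=[
    {"dx":0,"dy":0,"dz":5,"ax":0,"ay":0,"az":0},
    {"dx":0,"dy":0,"dz":10,"ax":0,"ay":0,"az":0},
    {"dx":0,"dy":0,"dz":15,"ax":0,"ay":0,"az":0},
    {"dx":0,"dy":0,"dz":19,"ax":0,"ay":0,"az":0},
    {"dx":0,"dy":0,"dz":22,"ax":0,"ay":0,"az":0},
    {"dx":0,"dy":0,"dz":24,"ax":0,"ay":0,"az":0},
    {"dx":0,"dy":0,"dz":26,"ax":0,"ay":0,"az":0},
    {"dx":0,"dy":0,"dz":27,"ax":0,"ay":0,"az":0},
  ],
)

```text
t: 12.35
tcp_pos: [0.5533, 0.1332, 0.0206]
eef_rot: [-0.56, 0.828, -0.0, -0.0]
contact_force: [-0.1, 0.8, 0.1]
grip_width: 0.0426
```

```bash
python3 - <<'E'
from m import *
goto(.5537,.1332,81)
E
```

```text
t 12.35 tcp [0.5533 0.1332 0.0206] psi 158.1 q6deg -68.0 tilt z [ 0. -0. -1.] 
-> dx dy [-0.2 -0.4 -0. ] az 77.1 F [-0.1  0.8  0.1] T [0.01 0.   0.  ]
```

send_rows(
  increments=[
    {"dx":0,"dy":0,"dz":0.5,"ax":0,"ay":0,"az":5},
    {"dx":0,"dy":0,"dz":0.5,"ax":0,"ay":0,"az":10},
    {"dx":0,"dy":0,"dz":1,"ax":0,"ay":0,"az":15},
    {"dx":0,"dy":0,"dz":1,"ax":0,"ay":0,"az":20},
    {"dx":0,"dy":0,"dz":1.5,"ax":0,"ay":0,"az":25},
    {"dx":0,"dy":0,"dz":1.5,"ax":0,"ay":0,"az":30},
    {"dx":0,"dy":0,"dz":1.5,"ax":0,"ay":0,"az":35},
    {"dx":0,"dy":0,"dz":1.5,"ax":0,"ay":0,"az":40},
  ],
)

```text
t: 13.15
tcp_pos: [0.554, 0.1341, 0.0193]
eef_rot: [-0.241, 0.97, 0.001, 0.001]
contact_force: [5.2, 4.6, -5.0]
grip_width: 0.0427
```

send_rows(
  increments=[
    {"dx":0,"dy":0,"dz":0.5,"ax":0,"ay":0,"az":6},
    {"dx":0,"dy":0,"dz":0.5,"ax":0,"ay":0,"az":12},
    {"dx":0,"dy":0,"dz":1,"ax":0,"ay":0,"az":18},
    {"dx":0,"dy":0,"dz":1,"ax":0,"ay":0,"az":24},
    {"dx":0,"dy":0,"dz":1,"ax":0,"ay":0,"az":30},
    {"dx":0,"dy":0,"dz":1,"ax":0,"ay":0,"az":36},
    {"dx":0,"dy":0,"dz":1,"ax":0,"ay":0,"az":40},
    {"dx":0,"dy":0,"dz":1,"ax":0,"ay":0,"az":43},
  ],
)

```text
t: 13.95
tcp_pos: [0.5549, 0.1336, 0.0187]
eef_rot: [0.131, 0.991, 0.001, 0.002]
contact_force: [6.9, 1.7, -4.4]
grip_width: 0.0429
```

```bash
python3 - <<'E'
from m import *
goto(.5537,.1332,81)
E
```

```text
t 13.95 tcp [0.5549 0.1336 0.0187] psi 75.0 q6deg 15.0 tilt z [ 0.003  0.001 -1.   ] 
-> dx dy [ 1.1 -0.7 -0. ] az -6.0 F [ 6.9  1.7 -4.4] T [ 0.49 -1.43  0.13]
```

send_rows(
  increments=[
    {"dx":0,"dy":0,"dz":0,"ax":0,"ay":0,"az":1},
    {"dx":0,"dy":0,"dz":0,"ax":0,"ay":0,"az":2},
    {"dx":0,"dy":0,"dz":0,"ax":0,"ay":0,"az":3},
    {"dx":0,"dy":0,"dz":0,"ax":0,"ay":0,"az":4},
    {"dx":0,"dy":0,"dz":0,"ax":0,"ay":0,"az":5},
    {"dx":0,"dy":0,"dz":0,"ax":0,"ay":0,"az":6},
    {"dx":0,"dy":0,"dz":0,"ax":0,"ay":0,"az":6},
    {"dx":0,"dy":0,"dz":0,"ax":0,"ay":0,"az":6},
  ],
)

```text
t: 14.75
tcp_pos: [0.555, 0.1333, 0.0187]
eef_rot: [0.181, 0.983, 0.001, 0.002]
contact_force: [7.8, 1.7, -4.1]
grip_width: 0.0428
```

```bash
python3 - <<'E'
from m import *
goto(.5537,.1332,81)
E
```

```text
t 14.75 tcp [0.555  0.1333 0.0187] psi 69.1 q6deg 21.0 tilt z [ 0.003  0.    -1.   ] 
-> dx dy [ 1.2 -0.6 -0. ] az -11.9 F [ 7.8  1.7 -4.1] T [ 0.36 -1.56  0.26]
```

send_rows(
  increments=[
    {"dx":0,"dy":0,"dz":0,"ax":0,"ay":0,"az":0.5},
    {"dx":0,"dy":0,"dz":0,"ax":0,"ay":0,"az":1},
    {"dx":0,"dy":0,"dz":0,"ax":0,"ay":0,"az":1.5},
    {"dx":0,"dy":0,"dz":0,"ax":0,"ay":0,"az":2},
    {"dx":0,"dy":0,"dz":0,"ax":0,"ay":0,"az":2.5},
    {"dx":0,"dy":0,"dz":0,"ax":0,"ay":0,"az":3},
    {"dx":0,"dy":0,"dz":0,"ax":0,"ay":0,"az":3},
    {"dx":0,"dy":0,"dz":0,"ax":0,"ay":0,"az":3},
  ],
)

```text
t: 15.55
tcp_pos: [0.5551, 0.1334, 0.0187]
eef_rot: [0.206, 0.979, 0.0, 0.002]
contact_force: [8.4, -0.7, -5.8]
grip_width: 0.0427
```

```bash
python3 - <<'E'
from m import *
goto(.5537,.1332,81)
E
```

```text
t 15.55 tcp [0.5551 0.1334 0.0187] psi 66.3 q6deg 24.0 tilt z [ 0.004  0.    -1.   ] 
-> dx dy [ 1.2 -0.7 -0. ] az -14.7 F [ 8.4 -0.7 -5.8] T [ 0.16 -1.78  1.81]
```

Torque rose to 1.8 N m, so the left dial is at its stop. I'll back off, lift and check.

send_rows(
  increments=[
    {"dx":0,"dy":0,"dz":0,"ax":0,"ay":0,"az":-5},
    {"dx":0,"dy":0,"dz":0,"ax":0,"ay":0,"az":-10},
    {"dx":0,"dy":0,"dz":0,"ax":0,"ay":0,"az":-13},
    {"dx":0,"dy":0,"dz":-3,"ax":0,"ay":0,"az":-13},
    {"dx":0,"dy":0,"dz":-10,"ax":0,"ay":0,"az":-13},
    {"dx":0,"dy":0,"dz":-25,"ax":0,"ay":0,"az":-13},
    {"dx":0,"dy":0,"dz":-45,"ax":0,"ay":0,"az":-13},
    {"dx":0,"dy":0,"dz":-65,"ax":0,"ay":0,"az":-13},
  ],
)

```text
t: 16.35
tcp_pos: [0.5535, 0.1332, 0.0853]
eef_rot: [0.095, 0.995, -0.0, 0.0]
contact_force: [0.4, 0.7, -0.8]
grip_width: 0.0427
```

send_rows(
  increments=[
    {"dx":0,"dy":0,"dz":-30,"ax":0,"ay":0,"az":0},
    {"dx":5,"dy":20,"dz":-70,"ax":0,"ay":0,"az":0},
    {"dx":20,"dy":60,"dz":-110,"ax":0,"ay":0,"az":0},
    {"dx":40,"dy":100,"dz":-150,"ax":0,"ay":0,"az":0},
    {"dx":60,"dy":140,"dz":-160,"ax":0,"ay":0,"az":0},
    {"dx":80,"dy":180,"dz":-160,"ax":0,"ay":0,"az":0},
    {"dx":100,"dy":210,"dz":-160,"ax":0,"ay":0,"az":0},
    {"dx":120,"dy":240,"dz":-160,"ax":0,"ay":0,"az":0},
  ],
)

```text
t: 17.15
tcp_pos: [0.4798, 0.3938, 0.2452]
eef_rot: [0.095, 0.995, 0.001, 0.001]
contact_force: [0.5, -0.4, 0.7]
grip_width: 0.0429
```

send_rows(
  increments=[
    {"dx":10,"dy":10,"dz":0,"ax":0,"ay":0,"az":0},
    {"dx":30,"dy":25,"dz":0,"ax":0,"ay":0,"az":0},
    {"dx":50,"dy":40,"dz":0,"ax":0,"ay":0,"az":0},
    {"dx":70,"dy":60,"dz":0,"ax":0,"ay":0,"az":0},
    {"dx":90,"dy":80,"dz":0,"ax":0,"ay":0,"az":0},
    {"dx":110,"dy":90,"dz":0,"ax":0,"ay":0,"az":0},
    {"dx":120,"dy":100,"dz":0,"ax":0,"ay":0,"az":0},
    {"dx":120,"dy":100,"dz":0,"ax":0,"ay":0,"az":0},
  ],
)

```text
t: 17.95
tcp_pos: [0.3813, 0.5132, 0.244]
eef_rot: [0.094, 0.996, 0.0, 0.0]
contact_force: [0.6, -0.5, -0.6]
grip_width: 0.0427
```

```bash
python3 - <<'E'
from m import *
goto(.5537,.1332,81)
i=np.ascontiguousarray(ctrl.capture("top")[:,:,::-1]);cv2.imwrite("pics/top1.png",i)
show(i,[(214,240,29),(322,258,29)])
E
```

```text
t 17.95 tcp [0.3813 0.5132 0.244 ] psi 79.2 q6deg 53.0 tilt z [ 0.001  0.    -1.   ] 
-> dx dy [-2.407e+02 -3.408e+02 -1.000e-01] az -1.8 F [ 0.6 -0.5 -0.6] T [ 0.02 -0.02  0.  ]
centre [0.5531 0.1313] mid [0.5532 0.1316] rad 0.0481 slot deg 81.3 [514 483]
centre [ 0.5192 -0.0826] mid [ 0.5196 -0.0825] rad 0.0478 slot deg 80.9 [497 464]
lid long dir deg 81.0 dist 0.2166 to go cw [np.float64(0.3), np.float64(179.9)]
```

View pics/top1.png

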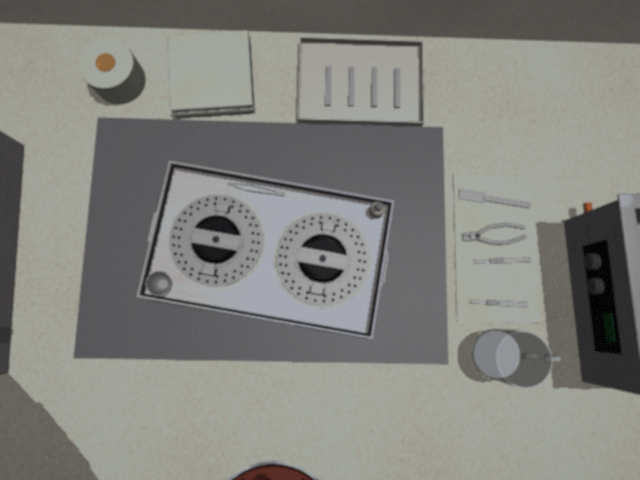

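Both slots, at about (215,240) and (322,258), now lie along the lid's long side to within 0.3°. The lid and everything around it are where they were, and the arm is clear, so I'm handing the job in.

```bash
python3 -c "
from cell import ctrl
print(ctrl.close_job())"
```

```text
the job is handed in; nothing more can be done
None
```

Both dials are turned clockwise to their stops, the right one first and then the left, and the job was handed in at about 18 s. For each I set the two half-open fingertips in the slot and turned until the torque jumped to 1.5 N m (right) and 1.8 N m (left). I then backed off and lifted clear.

- **Dials:** in the last top picture both slots lie within about 0.3° of the lid's long side.
- **Lid and bystanders:** the dial centres measured about 1–2 mm from where they started, roughly the calibration error. The instruments and vessels look unmoved.
- **Forces:** at the end of each move they were at most about 10 N, and about zero at the end with the arm clear.
- **Not measured:** I did not measure how far the plates were drawn down. I take them as home because both dials reached their stops.

No check failed or disagreed.

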